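Bolt the gate of the shoe-care rack

TASK

Shut the barrel bolt on the front gate of the slotted rack: slide it across by its handle until it just meets its soft rubber stop, where the handle lines up with the notch, then turn the handle down towards you into the notch as far as it goes, and let go. Where the stop and the notch sit is not known exactly, so find them by feel and force nothing: the handle must never be pressed hard against the slotted plate or the stop. Leave the tools in the rack and the things on the step as they are.

Things in the scene. Friction and masses are not known exactly. Their poses are not given: they have to be found in the camera images.
- rack: slotted wooden rack, 200 (x) x 450 (y) x 160 mm high, fixed on the step; origin at the centre of its underside; -x is its front, facing the robot, +y the way the bolt slides to shut, z up. Its front, 22 mm thick, outer face 116 mm before the origin, top 158 mm up, is the gate leaf and, from y 72 mm on, a fixed board. Five slots 78 mm wide behind hold tools up to 255 mm above the step
- fixture: steel bolt hardware on top of the rack's front, fixed, axes as the rack's; origin on the bolt's axis, 105 mm before the rack's origin, 178 mm above the step. The bolt, a rod 12 mm in diameter along y, runs in a saddle at y -119 mm and shoots into a staple at y 77 to 95 mm. Over 40 N of handle against plate or stop bends the plate (at its lip that is about 17 N at the knob, the lip being nearer the axis)
- plate (a point): slotted plate between saddle and staple; this point, on the bolt's axis, is its middle in y (it is 120 mm long) at its MIDDLE setting. A front lip (12 to 20 mm before the axis, top 24 mm above it) and a rear lip (12 to 18 mm behind it) keep the handle upright (-0.25 to 0.27 rad) as it slides. Plate, notch and stop are one unit, set anywhere up to 20 mm to either side in y, not reported
- stop (a point): sprung rubber stop in the slot, which the shank runs against; this point is its near face at the plate's MIDDLE setting, so the true face is up to 20 mm off in y. It gives 1.5 N per mm for 14 mm, then is hard. The notch, a gap 14 mm wide in y in the front lip, is centred on the 10 mm shank when that just touches the stop: short of it, or leaning on it by over 2 mm (3 N), the shank jams on the lip
- lever: the bolt's steel handle: a round shank 10 mm in diameter that stands out from the rod, with a ball knob 18 mm in diameter at its end. Origin on the rod's axis; z points along the shank towards the knob, y along the rod (the rack's +y). It turns about the rod's axis, and stays where it is left
- knob (a point): centre of the ball knob, 62 mm from the rod's axis along the shank; about 240 mm above the step with the handle upright, about 178 mm with it down. Nothing but its shank lies within 30 mm of its centre, upright or down
- bolt (a joint): travel of the bolt along the rack's +y in m: 0 fully drawn back (shank 50 mm to -y of the fixture's origin), starts at 0 to 0.012; the shank meets the stop at 0.040 to 0.080 depending on the plate's setting, and can be turned down within 2 mm of that point. Sliding takes about 4 N
- handle (a joint): turn of the handle in rad: 0 upright, grows as the knob comes forward (towards the rack's -x) and down; 1.57 level, 1.6 hard end of the turn. Turning takes about 2.5 N at the knob; a hard pinch on the ball adds to that, as the ball must turn between the fingers
- scraper: flat grey plastic floor scraper, stood blade down in a rack slot, 130 x 36 x 225 mm; origin at the centre of its underside
- tree_a: stainless shoe tree, stood heel block down in a rack slot, 55 x 55 x 205 mm; origin at the centre of its underside
- tree_b: the second, identical shoe tree, behind the first in the same slot
- brush: brush with a yellow arched grip, bristles down in a rack slot, 150 x 56 x 121 mm; origin at the centre of its underside
- dustpan: compact mirror-finish dustpan, stood on its mouth in a rack slot, handle up, 150 x 52 x 232 mm; origin at the centre of its underside
- polish_tin: flat polish tin on the step, 72 mm across, 24 mm high; origin at the centre of its underside
- spray: white bottle on the step, 52 mm across, 160 mm high; origin at the centre of its underside
- clog: clog on the step, 240 x 85 x 80 mm; origin at the centre of its underside

How it is judged:
By the outcome, as a careful person would: the job done as asked, in the order asked, and still so for the second after the job is handed in, with the robot touching nothing.
It also fails if it takes over 50 s, if anything falls off the work surface, if the arm or the gripper's body presses on something with over 40 N, if the wrist force passes 120 N, or if a joint passes its speed limit or range.

ROBOT

A 6-joint arm with a two-finger parallel gripper is mounted at the origin on the work surface. World frame = base frame: x ahead of the robot, y to its left, z up, the work surface at z = 0. Lengths are in m, angles in rad, forces in N, time in s.
With the tool pointing down it reaches from about 0.2 to 0.875 m from the base axis. Payload 3.4 kg.
Tool frame: the origin (TCP) lies at the very end of the fingers, on their centre line; the grasp point (between the pads) lies 19 mm behind it (ctrl.grip_point_offset is the distance from the TCP to the grasp point, in m); z points along the fingers, y is the line along which they close (so a half turn about z gives the same grasp; the last joint's range is limited). The gripper opens to 94 mm and grips with 3 to 60 N. Pads are 16 mm wide; open, the fingers measure 119 mm over their backs; the gripper's body (75 mm by 177 mm) begins 78 mm behind the grasp point.
Start: joints at [-1.303, 0.276, 1.505, -0, 1.361, -0.121], TCP at [0.218, -0.532, 0.205] pointing down, gripper open.
Joint ranges: [-2.89, 2.89], [-0.75, 2.08], [0.22, 2.7], [-1.18, 4.32], [0.11, 2.71], [-2.7, 2.7]. Speed limits (rad/s): [2.57, 2.57, 3.14, 3.14, 3.14, 3.14].

INTERFACE

Orientations are given as a 3x3 rotation matrix whose columns are the frame's x, y, z axes.
In Python, from plant import ctrl, vision gives the robot as it stands. The module is installed in compiled form; this text tells all that it offers.
- The arm moves only by the tool arm_command, never from a script. Its argument "commands" is a list of rows, each a list of 2 entries, a list of its own where there are three numbers: the shift along the tool's x, y, z in cm, then the turn about the tool's z in degrees. In form: [[[tx, ty, tz], spin], ...]. A call has 1 to 8 rows; each row is the pose to reach, as a shift and turn from the pose commanded when the call began, along the tool's axes at that moment; what a row does not reach only later rows make up. A row lasts 1/12 s, in which the tool goes at most 41.7 mm and 7.16 degrees, less where a joint would pass 70% of its speed; a pose out of reach is approached as far as the arm can. A call with a gripper value outside its range is refused whole. "claw" is the closure in counts, from 0 (fully open) to 255 (shut), set as the call begins (left out, the last holds). The fingers move at their own pace and stop on an object; "force" is the grip in N (left out, the last holds). Time passes only in rows, so rows that repeat a pose let the fingers close. It gives the time, the measured TCP pose, the force, the opening and the grip force at its end, in the units of the state.
- ctrl.state(): the state, without advancing time (a new reading comes with each control period).
- vision.camera(name): name is "scene" or "top" or "wrist"; returns a dict with "frame" (400x640x3 uint8, blue, green, red), "mtx" (3x3 intrinsics, pixels), "k1" (the pictures are not rectified: a ray, as slopes to the right and down, at radius r is drawn at 1 + k1 r^2 times it, then the intrinsics apply), "R" (3x3) and "t" (3): a world point X has camera coordinates R X + t; the wrist camera has in their place "tool_from_camera" (4x4, takes a point from camera to tool coordinates, whose origin is the TCP and whose axes are the flange's). Camera axes: x right, y down, z forward; pixel columns grow to the right and rows downward; lengths in m; the calibration is good to about 2 mm. A picture is of the moment at which its call begins: read the wrist's pose just before it. There is no depth.
- ctrl.hand_in(): hands the job in; it is judged then, once.
The state is a dict: "time": time; "joint_positions": joint angles; "qd": joint speeds; "joint_efforts": joint torques, N m; "ee_pos": TCP position; "tool_rot": TCP orientation; "force": force on the tool from outside, world axes, zero at the start; "torque": the same for the moment, N m; "gripper_width": finger opening in m; "gripper_force": force on a finger pad.
Only numpy, scipy, OpenCV 4.12 (cv2) and the standard library are available. Lean on these libraries where they do the work, as an engineer would, in place of code of your own. Each camera call takes 0.05 s, during which the arm holds its last target. There are 200 camera calls.

## Working session

There is one attempt and no reset: what is moved stays moved. The work goes in short steps, Python scripts to look and compute and a tool call to move; the robot and the scene stay as the last step left them, time stands still between calls to the robot, and variables do not carry over. Pictures are saved under pics/ and viewed, at most 10 in all, crops included, and the job is handed in when it is done.

Besides the shell and the picture viewer there is one more tool, called after "Request:" by a JSON object that holds its "name" and its "arguments", one argument or row to a line. arm_command: Moves the arm, as the interface text tells. Its arguments: {"type":"object","properties":{"commands":{"type":"array"},"claw":{"type":"number"},"force":{"type":"number"}},"required":["commands"]}

```bash
mkdir -p pics
python3 - <<'E'
from plant import ctrl, vision
import cv2, pickle
s=ctrl.state(); print(s)
d={}
for n in("scene","top"):
    c=vision.camera(n); d[n]=c; cv2.imwrite(f"pics/{n}.png",c["frame"]); print(n,c["mtx"],c["k1"],c["R"],c["t"])
c=vision.camera("wrist");print(c["tool_from_camera"],c["mtx"],c["k1"])
pickle.dump(d,open("cams.pkl","wb"))
E
```

```text
{'time': 0.0, 'joint_positions': array([-1.30300362e+00,  2.76574667e-01,  1.50609201e+00,  3.24573882e-06,
        1.36071203e+00, -1.20982753e-01]), 'qd': array([ 1.35376820e-03,  5.06345027e-04,  1.06192923e-04, -3.01370427e-03,
       -8.72654086e-05, -3.66237776e-04]), 'joint_efforts': array([-2.84564587e-03, -4.04585159e+01, -2.37230730e+01,  6.99323975e-02,
        3.47467605e-02, -1.50830820e-04]), 'ee_pos': array([ 0.21781309, -0.53154408,  0.20463273]), 'tool_rot': array([[ 9.25374231e-01,  3.79054497e-01, -4.69534495e-04],
       [ 3.79054725e-01, -9.25372653e-01,  1.72323291e-03],
       [ 2.18704801e-04, -1.77261459e-03, -9.99998405e-01]]), 'force': array([ 1.06409642,  0.53227866, -0.41235856]), 'torque': array([ 0.04616007,  0.04436128, -0.01100393]), 'gripper_force': 0.0, 'gripper_width': 0.09405441339090254}
scene [[412.60681779   0.         315.45589227]
 [  0.         412.60681779 206.05923661]
 [  0.           0.           1.        ]] -0.059825344982237585 [[ 0.81134124  0.58453528  0.0066255 ]
 [ 0.44497829 -0.6102051  -0.6554724 ]
 [-0.37910383  0.53475999 -0.75519007]] [-0.45251012 -0.17491668  1.91611345]
top [[411.66194821   0.         324.37515867]
 [  0.         411.66194821 194.76454794]
 [  0.           0.           1.        ]] -0.03488929022253253 [[-0.01271448 -0.99987443  0.00945827]
 [-0.99677687  0.01192465 -0.07933265]
 [ 0.0792099  -0.01043646 -0.99680333]] [-0.00813675  0.57816012  1.43003751]
[[-4.07804572e-04 -9.66800967e-01 -2.55530279e-01  7.48564743e-02]
 [ 9.99999903e-01 -4.36635480e-04  5.60993115e-05 -4.97385434e-04]
 [-1.65810455e-04 -2.55530231e-01  9.66801052e-01 -1.78893877e-01]
 [ 0.00000000e+00  0.00000000e+00  0.00000000e+00  1.00000000e+00]] [[293.06888848   0.         320.23212486]
 [  0.         293.06888848 200.7270807 ]
 [  0.           0.           1.        ]] -0.04607711046635972
```

View pics/scene.png

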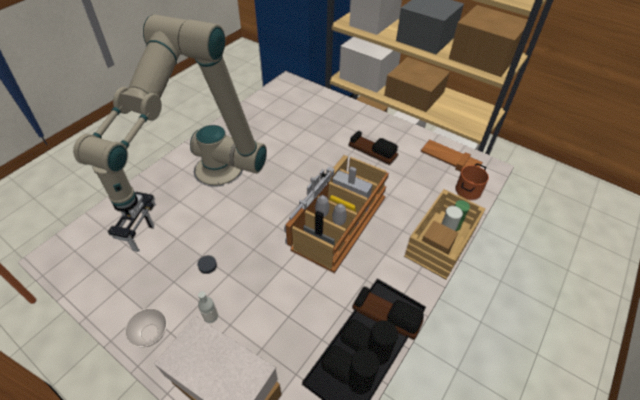

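View pics/top.png

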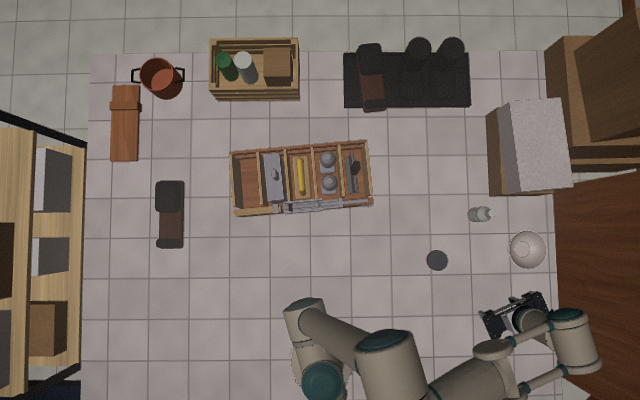

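The scene camera shows the rack at about (340,215), with the bolt along its left front edge. In the top view it spans (230-372, 140-217), front edge downwards, tilted a few degrees. I'll enlarge both.

Run:
```python
import cv2, pickle
d=pickle.load(open("cams.pkl","rb"))
a=d["top"]["frame"][130:225,222:382]; b=d["scene"]["frame"][150:275,275:395]
cv2.imwrite("pics/topc.png",cv2.resize(a,None,fx=5,fy=5,interpolation=cv2.INTER_CUBIC))
cv2.imwrite("pics/scenec.png",cv2.resize(b,None,fx=4.8,fy=4.8,interpolation=cv2.INTER_CUBIC))
```

```text
(no output)
```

View pics/topc.png

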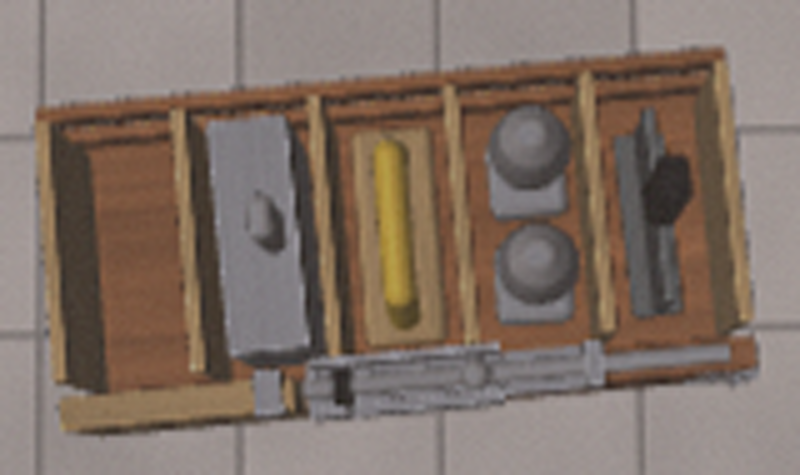

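View pics/scenec.png

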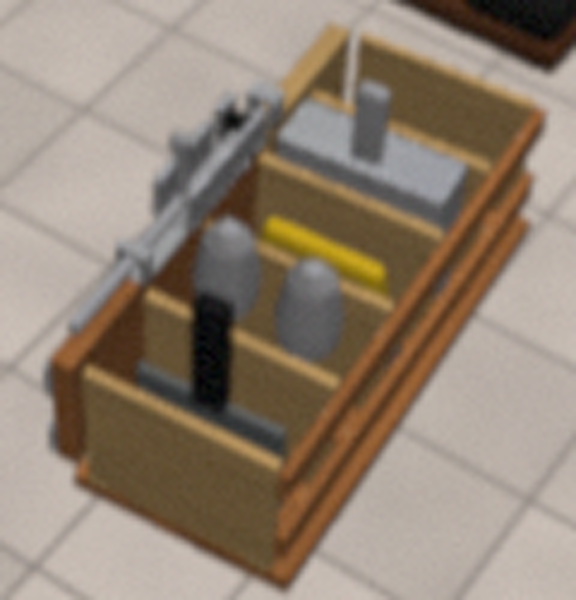

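The top crop shows the staple at (267,392), the saddle at (593,362) and the round knob near (478,372). In the scene crop the plate with its notch runs from about (160,200) to (270,100). Next I'll compute the fixture frame from the staple and saddle and check it against the given sizes.

```bash
cat > h.py <<'E'
import numpy as np, cv2, pickle
def ray(c,u,v):
    p=cv2.undistortPoints(np.array([[[u,v]]],float),c["mtx"],np.array([c["k1"],0,0,0.]))[0,0]
    return np.array([p[0],p[1],1])
def onz(c,u,v,z):
    R,t=c["R"],c["t"]; o=-R.T@t; d=R.T@ray(c,u,v); return o+d*(z-o[2])/d[2]
def proj(c,X):
    return cv2.projectPoints(np.array([X],float),cv2.Rodrigues(c["R"])[0],c["t"],c["mtx"],np.array([c["k1"],0,0,0.]))[0][0,0]
def wcam(s,c):  # wrist camera to R,t form
    T=np.eye(4);T[:3,:3]=s["tool_rot"];T[:3,3]=s["ee_pos"]; M=np.linalg.inv(T@c["tool_from_camera"])
    return dict(mtx=c["mtx"],k1=c["k1"],R=M[:3,:3],t=M[:3,3])
E
python3 - <<'E'
from h import *
d=pickle.load(open("cams.pkl","rb")); T=d["top"];S=d["scene"]
tc=lambda x,y,z:onz(T,222+x/5-.4,130+y/5-.4,z)
st=tc(267,392,.185); sa=tc(593,362,.185); print(st,sa,np.linalg.norm(st-sa))
a=tc(38,112,.15);b=tc(722,52,.15);print("rear top corners",a,b,np.linalg.norm(a-b))
yv=(st-sa)/np.linalg.norm(st-sa); yr=(a-b)/np.linalg.norm(a-b);print(np.degrees(np.arctan2(-yv[0],yv[1])),np.degrees(np.arctan2(-yr[0],yr[1])))
k=tc(478,372,.24);print("knob",k,"along y of fixture",(k-st)@yv+.086)
o=st-yv*.086;o[2]=.178;print("fix",o)
xv=np.array([yv[1],-yv[0],0])
for q in(0,.006,.012):
  X=o+yv*(-.05+q)+[0,0,.062]; p=proj(S,X);p2=proj(T,X)
  print(q,X,(p-[275,150]+.4)*4.8,(p2-[222,130]+.4)*5)
E
```

```text
[0.52549998 0.14125013 0.185     ] [ 0.54181983 -0.06284559  0.185     ] 0.2047471598121649
rear top corners [0.71091756 0.29333923 0.15      ] [ 0.74544203 -0.15195664  0.15      ] 0.44663223000711544
4.571745519122622 4.433360573608326
knob [0.53328304 0.00884459 0.24      ] along y of fixture -0.046604635503834785
fix [0.53235481 0.05552376 0.178     ]
0 [0.53634018 0.00568284 0.24      ] [180.05301618 145.79839392] [483.21920634 366.84114909]
0.006 [0.53586193 0.01166375 0.24      ] [184.08990884 141.10308261] [473.24539796 367.75894122]
0.012 [0.53538369 0.01764466 0.24      ] [188.10897476 136.42867303] [463.27017993 368.67679993]
```

Request:
{"name": "arm_command", "arguments": {
  "commands": [
    [[0,0,-4],0],
    [[0,0,-8],0],
    [[0,0,-12],3],
    [[4,-3,-13.5],8],
    [[7,-5.3,-13.5],12],
    [[10,-7.6,-13.5],16],
    [[13,-10,-13.5],17.8],
    [[16,-12.2,-13.5],17.8]
  ],
  "claw": 0,
  "force": 8
}}

```text
time: 0.82
ee_pos: [0.3202, -0.3563, 0.3406]
tool_rot: [[0.997, 0.077, 0.0], [0.077, -0.997, 0.0], [0.0, -0.0, -1.0]]
force: [0.1, -0.1, -0.2]
gripper_width: 0.0942
gripper_force: 0.0
```

Request:
{"name": "arm_command", "arguments": {
  "commands": [
    [[2,-3,0],0],
    [[4,-6,0],0],
    [[6,-9,0],0],
    [[8.3,-12,0],0],
    [[10.5,-15,0],0],
    [[12.5,-18,0],0],
    [[14.6,-21,0],0],
    [[16.7,-24,0],0]
  ]
}}

```text
time: 1.48
ee_pos: [0.4679, -0.1044, 0.3403]
tool_rot: [[0.997, 0.078, -0.0], [0.078, -0.997, -0.0], [-0.0, 0.0, -1.0]]
force: [0.3, -0.6, 0.0]
gripper_width: 0.094
gripper_force: 0.0
```

Request:
{"name": "arm_command", "arguments": {
  "commands": [
    [[2,-3,0],0],
    [[4,-6,0],0],
    [[6,-9,0],0],
    [[7.5,-10.7,0],0],
    [[7.5,-10.7,0],0],
    [[7.5,-10.7,0],0]
  ]
}}

```text
time: 1.98
ee_pos: [0.5339, 0.0069, 0.3397]
tool_rot: [[0.997, 0.08, -0.002], [0.08, -0.997, -0.001], [-0.002, 0.0, -1.0]]
force: [-0.7, 0.1, 0.1]
gripper_width: 0.0941
gripper_force: 0.0
```

Run:
```python
from h import *
from plant import ctrl, vision
s=ctrl.state(); c=vision.camera("wrist"); pickle.dump((s,c),open("w1.pkl","wb"))
print(s["ee_pos"],s["tool_rot"],s["force"])
w=wcam(s,c)
p=proj(w,[.5355,.0088,.24]);print(p)
u,v=p.astype(int); u0=max(0,u-80);v0=max(0,v-60);print(u0,v0)
cv2.imwrite("pics/w1.png",cv2.resize(c["frame"][v0:v0+120,u0:u0+160],None,fx=5,fy=5,interpolation=cv2.INTER_CUBIC))
```

```text
[0.53393465 0.00689719 0.33968976] [[ 9.96766566e-01  8.03312237e-02 -1.81871892e-03]
 [ 8.03302443e-02 -9.96768120e-01 -6.05436376e-04]
 [-1.86147648e-03  4.57380603e-04 -9.99998163e-01]] [-0.72178709  0.10206669  0.1004605 ]
[319.07469203 199.89801957]
239 139
```

View pics/w1.png

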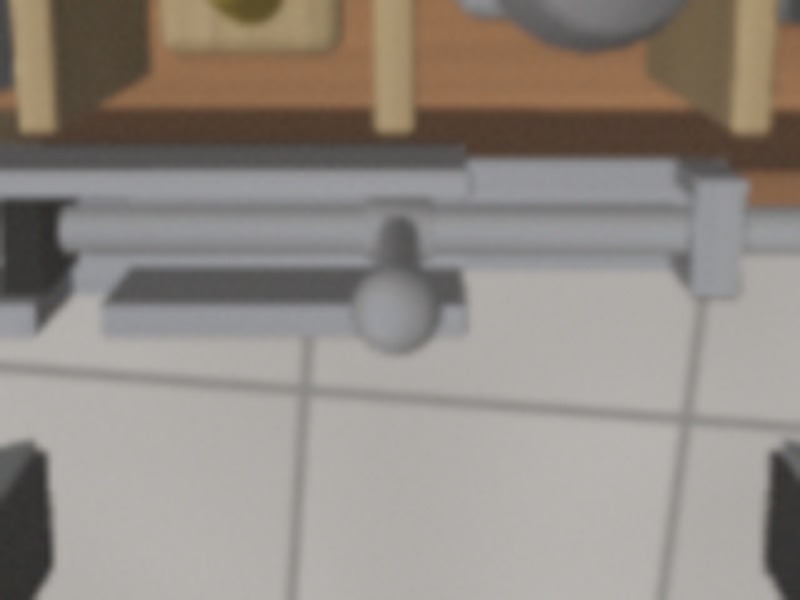

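The knob is at crop (397,310), about pixel (318,200.6), within 1 mm of the prediction. The notch gap in the front lip runs from crop x 40 to 105 at y ≈ 318, and the dark stop block ends near x 62. I'll estimate the travel from these.

Run:
```python
from h import *
s,c=pickle.load(open("w1.pkl","rb")); w=wcam(s,c)
P=lambda x,y,z:onz(w,239+x/5-.4,139+y/5-.4,z)
yv=np.array([-np.sin(np.radians(4.5)),np.cos(np.radians(4.5)),0])
k=P(397,310,.24);print(k)
for n,q in dict(notchL=P(40,318,.202),notchR=P(105,318,.202),stop=P(62,230,.19),rod=P(600,230,.184)).items(): print(n,q,(q-k)@yv, (q-k)@[yv[1],-yv[0],0])
t=s["tool_rot"].T@(k-s["ee_pos"]);print("tool delta knob from TCP cm",t*100)
```

```text
[0.53470427 0.00979684 0.24      ]
notchL [0.51636627 0.08899451 0.202     ] 0.08039231092666685 -0.01206769887515377
notchR [0.51753717 0.07439132 0.202     ] 0.06574227056566176 -0.012046156764259349
stop [0.53421236 0.08712924 0.19      ] 0.07713260495489277 0.005577036334547938
rod [ 0.54283714 -0.03661815  0.184     ] -0.04691001013318593 0.004466117525717435
tool delta knob from TCP cm [ 0.11856341 -0.28740527  9.96864232]
```

Request:
{"name": "arm_command", "arguments": {
  "commands": [
    [[0.1,-0.3,3.5],0],
    [[0.1,-0.3,7],0],
    [[0.1,-0.3,10],0],
    [[0.1,-0.3,11.8],0],
    [[0.1,-0.3,11.8],0],
    [[0.1,-0.3,11.8],0]
  ]
}}

```text
time: 2.53
ee_pos: [0.5338, 0.008, 0.2223]
tool_rot: [[0.997, 0.076, -0.002], [0.076, -0.997, -0.0], [-0.002, 0.0, -1.0]]
force: [-0.7, 0.0, 0.4]
gripper_width: 0.094
gripper_force: 0.0
```

Request:
{"name": "arm_command", "arguments": {
  "commands": [
    [[0,0,0],0],
    [[0,0,0],0],
    [[0,0,0],0],
    [[0,0,0],0],
    [[0,0,0],0],
    [[0,0,0],0],
    [[0,0,0],0],
    [[0,0,0],0]
  ],
  "claw": 255,
  "force": 8
}}

```text
time: 3.2
ee_pos: [0.5348, 0.0094, 0.2225]
tool_rot: [[0.997, 0.078, 0.0], [0.078, -0.997, -0.0], [0.0, 0.0, -1.0]]
force: [-0.0, -0.2, 0.4]
gripper_width: 0.0441
gripper_force: 0.0
```

Request:
{"name": "arm_command", "arguments": {
  "commands": [
    [[0,0,0],0],
    [[0,0,0],0],
    [[0,0,0],0],
    [[0,0,0],0],
    [[0,0,0],0],
    [[0,0,0],0],
    [[0,0,0],0]
  ]
}}

```text
time: 3.78
ee_pos: [0.5347, 0.0093, 0.2224]
tool_rot: [[0.997, 0.078, -0.0], [0.078, -0.997, -0.0], [-0.0, 0.0, -1.0]]
force: [-0.1, 0.6, -0.6]
gripper_width: 0.0171
gripper_force: 8.0
```

Request:
{"name": "arm_command", "arguments": {
  "commands": [
    [[0,-0.5,0],0],
    [[0,-1,0],0],
    [[0,-1.5,0],0],
    [[0,-2,0],0],
    [[0,-2.5,0],0],
    [[0,-3,0],0],
    [[0,-3.5,0],0],
    [[0,-4,0],0]
  ]
}}

```text
time: 4.45
ee_pos: [0.5315, 0.0497, 0.2224]
tool_rot: [[0.997, 0.078, -0.0], [0.078, -0.997, -0.0], [-0.0, 0.0, -1.0]]
force: [0.1, -3.6, -0.8]
gripper_width: 0.017
gripper_force: 8.0
```

Request:
{"name": "arm_command", "arguments": {
  "commands": [
    [[0,-0.3,0],0],
    [[0,-0.6,0],0],
    [[0,-0.9,0],0],
    [[0,-1.2,0],0],
    [[0,-1.4,0],0],
    [[0,-1.6,0],0]
  ]
}}

```text
time: 4.95
ee_pos: [0.5303, 0.0653, 0.2224]
tool_rot: [[0.997, 0.078, -0.0], [0.078, -0.997, -0.0], [-0.0, 0.0, -1.0]]
force: [0.3, -4.3, -0.4]
gripper_width: 0.0171
gripper_force: 8.0
```

Request:
{"name": "arm_command", "arguments": {
  "commands": [
    [[0,-0.2,0],0],
    [[0,-0.4,0],0],
    [[0,-0.6,0],0],
    [[0,-0.8,0],0],
    [[0,-1.0,0],0],
    [[0,-1.1,0],0],
    [[0,-1.2,0],0]
  ]
}}

```text
time: 5.53
ee_pos: [0.5293, 0.0773, 0.2224]
tool_rot: [[0.997, 0.078, -0.0], [0.078, -0.997, -0.0], [-0.0, 0.0, -1.0]]
force: [-0.5, -3.6, -0.7]
gripper_width: 0.0173
gripper_force: 8.0
```

Request:
{"name": "arm_command", "arguments": {
  "commands": [
    [[0,-0.05,0],0],
    [[0,-0.1,0],0]
  ]
}}

```text
time: 5.7
ee_pos: [0.5293, 0.0782, 0.2224]
tool_rot: [[0.997, 0.078, -0.0], [0.078, -0.997, -0.0], [-0.0, 0.0, -1.0]]
force: [0.8, -4.5, -1.0]
gripper_width: 0.0171
gripper_force: 8.0
```

Request:
{"name": "arm_command", "arguments": {
  "commands": [
    [[0,-0.05,0],0],
    [[0,-0.1,0],0]
  ]
}}

```text
time: 5.87
ee_pos: [0.5292, 0.0791, 0.2224]
tool_rot: [[0.997, 0.078, -0.0], [0.078, -0.997, -0.0], [-0.0, 0.0, -1.0]]
force: [0.3, -4.4, -0.9]
gripper_width: 0.0172
gripper_force: 8.0
```

Request:
{"name": "arm_command", "arguments": {
  "commands": [
    [[0,-0.05,0],0],
    [[0,-0.1,0],0],
    [[0,-0.1,0],0]
  ]
}}

```text
time: 6.12
ee_pos: [0.5291, 0.0802, 0.2224]
tool_rot: [[0.997, 0.078, -0.0], [0.078, -0.997, 0.0], [-0.0, -0.0, -1.0]]
force: [-0.4, -4.3, -0.7]
gripper_width: 0.0167
gripper_force: 8.0
```

Request:
{"name": "arm_command", "arguments": {
  "commands": [
    [[0,-0.05,0],0],
    [[0,-0.1,0],0],
    [[0,-0.1,0],0]
  ]
}}

```text
time: 6.37
ee_pos: [0.529, 0.0812, 0.2224]
tool_rot: [[0.997, 0.078, -0.0], [0.078, -0.997, 0.0], [-0.0, -0.0, -1.0]]
force: [-0.3, -3.4, -0.5]
gripper_width: 0.017
gripper_force: 8.0
```

Request:
{"name": "arm_command", "arguments": {
  "commands": [
    [[0,-0.05,0],0],
    [[0,-0.1,0],0],
    [[0,-0.1,0],0]
  ]
}}

```text
time: 6.62
ee_pos: [0.529, 0.0822, 0.2224]
tool_rot: [[0.997, 0.078, -0.0], [0.078, -0.997, 0.0], [-0.0, -0.0, -1.0]]
force: [-0.2, -3.3, -0.7]
gripper_width: 0.0171
gripper_force: 8.0
```

Request:
{"name": "arm_command", "arguments": {
  "commands": [
    [[0,-0.05,0],0],
    [[0,-0.1,0],0],
    [[0,-0.1,0],0]
  ]
}}

```text
time: 6.87
ee_pos: [0.5289, 0.0832, 0.2224]
tool_rot: [[0.997, 0.078, -0.0], [0.078, -0.997, 0.0], [-0.0, -0.0, -1.0]]
force: [-0.2, -3.3, -1.1]
gripper_width: 0.0171
gripper_force: 8.0
```

Request:
{"name": "arm_command", "arguments": {
  "commands": [
    [[0,-0.05,0],0],
    [[0,-0.1,0],0],
    [[0,-0.1,0],0]
  ]
}}

```text
time: 7.12
ee_pos: [0.5288, 0.084, 0.2224]
tool_rot: [[0.997, 0.078, -0.0], [0.078, -0.997, -0.0], [-0.0, 0.0, -1.0]]
force: [0.6, -4.7, -1.3]
gripper_width: 0.0171
gripper_force: 8.0
```

Request:
{"name": "arm_command", "arguments": {
  "commands": [
    [[0,-0.05,0],0],
    [[0,-0.1,0],0],
    [[0,-0.1,0],0]
  ]
}}

```text
time: 7.37
ee_pos: [0.5288, 0.0847, 0.2224]
tool_rot: [[0.997, 0.078, -0.0], [0.078, -0.997, -0.001], [-0.0, 0.001, -1.0]]
force: [-0.8, -5.0, -1.0]
gripper_width: 0.017
gripper_force: 8.0
```

Request:
{"name": "arm_command", "arguments": {
  "commands": [
    [[0,0,0],0],
    [[0,0,0],0]
  ]
}}

```text
time: 7.53
ee_pos: [0.5288, 0.0847, 0.2224]
tool_rot: [[0.997, 0.078, -0.0], [0.078, -0.997, -0.001], [-0.0, 0.001, -1.0]]
force: [-0.5, -5.0, -0.7]
gripper_width: 0.0169
gripper_force: 8.0
```

Request:
{"name": "arm_command", "arguments": {
  "commands": [
    [[0,-0.05,0],0],
    [[0,-0.1,0],0],
    [[0,-0.1,0],0],
    [[0,-0.1,0],0]
  ]
}}

```text
time: 7.87
ee_pos: [0.5287, 0.0853, 0.2224]
tool_rot: [[0.997, 0.078, -0.0], [0.078, -0.997, -0.002], [-0.0, 0.002, -1.0]]
force: [0.7, -5.7, -0.9]
gripper_width: 0.0172
gripper_force: 8.0
```

Request:
{"name": "arm_command", "arguments": {
  "commands": [
    [[0,-0.05,0],0],
    [[0,-0.1,0],0],
    [[0,-0.1,0],0],
    [[0,-0.1,0],0]
  ]
}}

```text
time: 8.2
ee_pos: [0.5287, 0.0859, 0.2224]
tool_rot: [[0.997, 0.078, 0.0], [0.078, -0.997, -0.003], [-0.0, 0.003, -1.0]]
force: [0.1, -7.2, -0.9]
gripper_width: 0.0174
gripper_force: 8.0
```

Run:
```python
from plant import ctrl,vision
import numpy as np
f=[];p=[]
for i in range(6):
    vision.camera("wrist"); s=ctrl.state(); f.append(s["force"]);p.append(s["ee_pos"])
print(np.mean(f,0),np.std(f,0),np.mean(p,0),s["time"])
```

```text
[ 0.34830987 -6.93314046 -1.29901873] [0.2194624  0.48089449 0.38126646] [0.52869504 0.08588778 0.22243189] 8.5
```

Request:
{"name": "arm_command", "arguments": {
  "commands": [
    [[0,0.1,0],0],
    [[0,0.2,0],0],
    [[0,0.3,0],0],
    [[0,0.3,0],0],
    [[0,0.3,0],0]
  ]
}}

```text
time: 8.92
ee_pos: [0.5287, 0.0854, 0.2224]
tool_rot: [[0.997, 0.078, -0.0], [0.078, -0.997, 0.003], [0.0, -0.003, -1.0]]
force: [-1.6, 1.9, -0.8]
gripper_width: 0.0171
gripper_force: 8.0
```

Request:
{"name": "arm_command", "arguments": {
  "commands": [
    [[0,0.1,0],0],
    [[0,0.2,0],0],
    [[0,0.2,0],0],
    [[0,0.2,0],0]
  ]
}}

```text
time: 9.25
ee_pos: [0.5289, 0.0832, 0.2224]
tool_rot: [[0.997, 0.078, -0.0], [0.078, -0.997, 0.002], [-0.0, -0.002, -1.0]]
force: [-0.7, 3.3, -0.8]
gripper_width: 0.0169
gripper_force: 8.0
```

Request:
{"name": "arm_command", "arguments": {
  "commands": [
    [[0,-0.05,0],0],
    [[0,-0.1,0],0],
    [[0,-0.15,0],0],
    [[0,-0.2,0],0],
    [[0,-0.2,0],0],
    [[0,-0.2,0],0]
  ]
}}

```text
time: 9.75
ee_pos: [0.5289, 0.0833, 0.2224]
tool_rot: [[0.997, 0.078, 0.0], [0.078, -0.997, -0.002], [-0.0, 0.002, -1.0]]
force: [-0.7, -0.6, -1.3]
gripper_width: 0.017
gripper_force: 8.0
```

Request:
{"name": "arm_command", "arguments": {
  "commands": [
    [[0,-0.1,0],0],
    [[0,-0.2,0],0],
    [[0,-0.2,0],0],
    [[0,-0.2,0],0]
  ]
}}

```text
time: 10.08
ee_pos: [0.5288, 0.0844, 0.2224]
tool_rot: [[0.997, 0.078, 0.0], [0.078, -0.997, -0.003], [-0.0, 0.003, -1.0]]
force: [-0.6, -5.4, -2.1]
gripper_width: 0.0173
gripper_force: 8.0
```

Request:
{"name": "arm_command", "arguments": {
  "commands": [
    [[-0.3,0.1,0],0],
    [[-0.6,0.15,0.05],0],
    [[-0.9,0.15,0.1],0],
    [[-1.2,0.15,0.2],0],
    [[-1.4,0.15,0.25],0]
  ]
}}

```text
time: 10.5
ee_pos: [0.5153, 0.0833, 0.2205]
tool_rot: [[0.997, 0.078, 0.002], [0.078, -0.997, -0.0], [0.002, 0.001, -1.0]]
force: [2.3, -2.9, 0.2]
gripper_width: 0.0173
gripper_force: 8.0
```

Request:
{"name": "arm_command", "arguments": {
  "commands": [
    [[-0.2,0,0.05],0],
    [[-0.4,0,0.1],0],
    [[-0.6,0,0.2],0]
  ]
}}

```text
time: 10.75
ee_pos: [0.5089, 0.0828, 0.2186]
tool_rot: [[0.997, 0.078, 0.001], [0.078, -0.997, -0.001], [0.001, 0.001, -1.0]]
force: [2.2, -3.9, 3.4]
gripper_width: 0.0169
gripper_force: 8.0
```

Request:
{"name": "arm_command", "arguments": {
  "commands": [
    [[-0.3,0,0.15],0],
    [[-0.6,0,0.3],0],
    [[-0.9,0,0.45],0],
    [[-1.2,0,0.65],0]
  ]
}}

```text
time: 11.08
ee_pos: [0.4963, 0.0819, 0.2118]
tool_rot: [[0.997, 0.078, -0.0], [0.078, -0.997, -0.001], [-0.0, 0.001, -1.0]]
force: [-0.3, -5.1, 4.7]
gripper_width: 0.0174
gripper_force: 8.0
```

Request:
{"name": "arm_command", "arguments": {
  "commands": [
    [[-0.45,0.1,0.15],0],
    [[-0.85,0.1,0.45],0],
    [[-1.2,0.1,0.75],0],
    [[-1.5,0.1,1.1],0]
  ]
}}

```text
time: 11.42
ee_pos: [0.481, 0.0805, 0.2]
tool_rot: [[0.997, 0.078, -0.001], [0.078, -0.997, 0.001], [-0.001, -0.001, -1.0]]
force: [1.4, -0.7, 2.3]
gripper_width: 0.0171
gripper_force: 8.0
```

Request:
{"name": "arm_command", "arguments": {
  "commands": [
    [[-0.35,0,0.45],0],
    [[-0.6,0,0.9],0],
    [[-0.8,0,1.35],0],
    [[-0.95,0,1.8],0]
  ]
}}

```text
time: 11.75
ee_pos: [0.4703, 0.0795, 0.1816]
tool_rot: [[0.997, 0.078, -0.004], [0.078, -0.997, 0.001], [-0.004, -0.001, -1.0]]
force: [-3.9, -0.8, 4.7]
gripper_width: 0.0168
gripper_force: 8.0
```

Request:
{"name": "arm_command", "arguments": {
  "commands": [
    [[-0.3,0,0.4],0],
    [[-0.45,0,0.8],0],
    [[-0.5,0,1.2],0],
    [[-0.5,0,1.6],0]
  ]
}}

```text
time: 12.08
ee_pos: [0.4663, 0.0791, 0.1657]
tool_rot: [[0.997, 0.078, -0.003], [0.078, -0.997, 0.001], [-0.003, -0.001, -1.0]]
force: [-4.0, 0.5, 4.1]
gripper_width: 0.0171
gripper_force: 8.0
```

Request:
{"name": "arm_command", "arguments": {
  "commands": [
    [[-0.1,0,0.2],0],
    [[-0.1,0,0.4],0],
    [[-0.1,0,0.6],0],
    [[-0.1,0,0.6],0]
  ]
}}

```text
time: 12.42
ee_pos: [0.466, 0.079, 0.1597]
tool_rot: [[0.997, 0.078, -0.002], [0.078, -0.997, 0.001], [-0.002, -0.001, -1.0]]
force: [-3.0, 3.1, -0.8]
gripper_width: 0.0172
gripper_force: 8.0
```

Request:
{"name": "arm_command", "arguments": {
  "commands": [
    [[0,-0.05,0.1],0],
    [[0,-0.05,0.2],0],
    [[0,-0.05,0.2],0]
  ]
}}

```text
time: 12.67
ee_pos: [0.466, 0.0791, 0.1582]
tool_rot: [[0.997, 0.078, -0.001], [0.078, -0.997, -0.0], [-0.001, 0.0, -1.0]]
force: [-4.9, 0.7, 1.6]
gripper_width: 0.0168
gripper_force: 8.0
```

Request:
{"name": "arm_command", "arguments": {
  "commands": [
    [[0,0,0.1],0],
    [[0,0,0.2],0],
    [[0,0,0.2],0]
  ]
}}

```text
time: 12.92
ee_pos: [0.4661, 0.0791, 0.1562]
tool_rot: [[0.997, 0.078, -0.001], [0.078, -0.997, -0.0], [-0.001, 0.0, -1.0]]
force: [-5.1, 1.4, 2.2]
gripper_width: 0.017
gripper_force: 8.0
```

Request:
{"name": "arm_command", "arguments": {
  "commands": [
    [[0,0,0.1],0],
    [[0,0,0.2],0],
    [[0,0,0.2],0]
  ]
}}

```text
time: 13.17
ee_pos: [0.4664, 0.0791, 0.1542]
tool_rot: [[0.997, 0.078, -0.0], [0.078, -0.997, -0.0], [-0.0, 0.0, -1.0]]
force: [-4.9, 1.5, 0.6]
gripper_width: 0.0173
gripper_force: 8.0
```

Run:
```python
from h import *
from plant import ctrl, vision
s=ctrl.state(); c=vision.camera("wrist"); print(s["ee_pos"],s["force"])
w=wcam(s,c)
cv2.imwrite("pics/w2.png",cv2.resize(c["frame"][100:300,200:440],None,fx=3.3,fy=3,interpolation=cv2.INTER_CUBIC))
```

```text
[0.46640102 0.07912009 0.15422361] [-4.89157265  1.45310816  0.6047271 ]
```

View pics/w2.png

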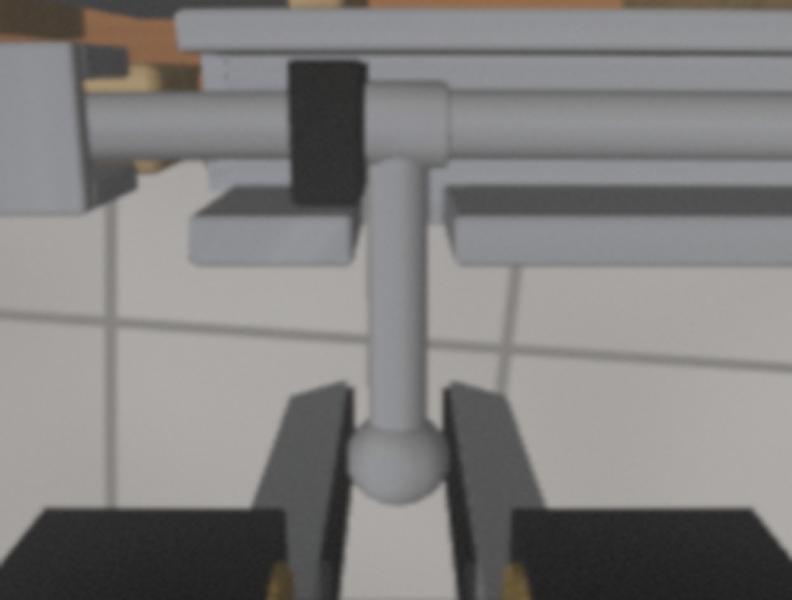

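The wrist picture shows the handle down: the shank (397,160-430) passes through the notch (355-450, 240) with its collar against the black stop, and the knob is at (397,460) between the pads. I'll check the hard end with a firmer grip.

Request:
{"name": "arm_command", "arguments": {
  "commands": [
    [[-0.1,0,0],0],
    [[-0.2,0,0],0],
    [[-0.2,0,0],0]
  ],
  "force": 20
}}

```text
time: 13.47
ee_pos: [0.4663, 0.0791, 0.1546]
tool_rot: [[0.997, 0.078, 0.004], [0.078, -0.997, 0.0], [0.004, 0.0, -1.0]]
force: [0.4, 0.7, -2.1]
gripper_width: 0.0165
gripper_force: 20.0
```

Request:
{"name": "arm_command", "arguments": {
  "commands": [
    [[0,0,0.1],0],
    [[0,0,0.2],0],
    [[0,0,0.2],0]
  ]
}}

```text
time: 13.72
ee_pos: [0.4663, 0.0791, 0.1531]
tool_rot: [[0.997, 0.078, 0.004], [0.078, -0.997, 0.0], [0.004, 0.0, -1.0]]
force: [1.8, 2.0, 2.2]
gripper_width: 0.0165
gripper_force: 20.0
```

Request:
{"name": "arm_command", "arguments": {
  "commands": [
    [[0,0,0.1],0],
    [[0,0,0.2],0],
    [[0,0,0.2],0]
  ]
}}

```text
time: 13.97
ee_pos: [0.4661, 0.0791, 0.1509]
tool_rot: [[0.997, 0.078, 0.003], [0.078, -0.997, 0.0], [0.003, 0.0, -1.0]]
force: [3.8, 2.5, 1.3]
gripper_width: 0.0165
gripper_force: 20.0
```

Request:
{"name": "arm_command", "arguments": {
  "commands": [
    [[0,0,0.1],0],
    [[0,0,0.2],0],
    [[0,0,0.2],0]
  ]
}}

```text
time: 14.22
ee_pos: [0.4661, 0.0791, 0.1496]
tool_rot: [[0.997, 0.078, 0.004], [0.078, -0.997, 0.0], [0.004, 0.0, -1.0]]
force: [2.3, 0.8, 8.6]
gripper_width: 0.0163
gripper_force: 20.0
```

Request:
{"name": "arm_command", "arguments": {
  "commands": [
    [[0,0,0.1],0],
    [[0,0,0.2],0],
    [[0,0,0.2],0]
  ]
}}

```text
time: 14.47
ee_pos: [0.4661, 0.0791, 0.1483]
tool_rot: [[0.997, 0.078, 0.004], [0.078, -0.997, 0.0], [0.004, 0.0, -1.0]]
force: [0.4, 1.9, 10.8]
gripper_width: 0.0166
gripper_force: 20.0
```

Run:
```python
from h import *
from plant import ctrl, vision
s=ctrl.state(); c=vision.camera("wrist"); print(s["ee_pos"],s["force"])
cv2.imwrite("pics/w3.png",cv2.resize(c["frame"][100:300,200:440],None,fx=3.3,fy=3,interpolation=cv2.INTER_CUBIC))
```

```text
[0.46610602 0.07908834 0.14830196] [ 0.36948532  1.85320227 10.79664136]
```

View pics/w3.png

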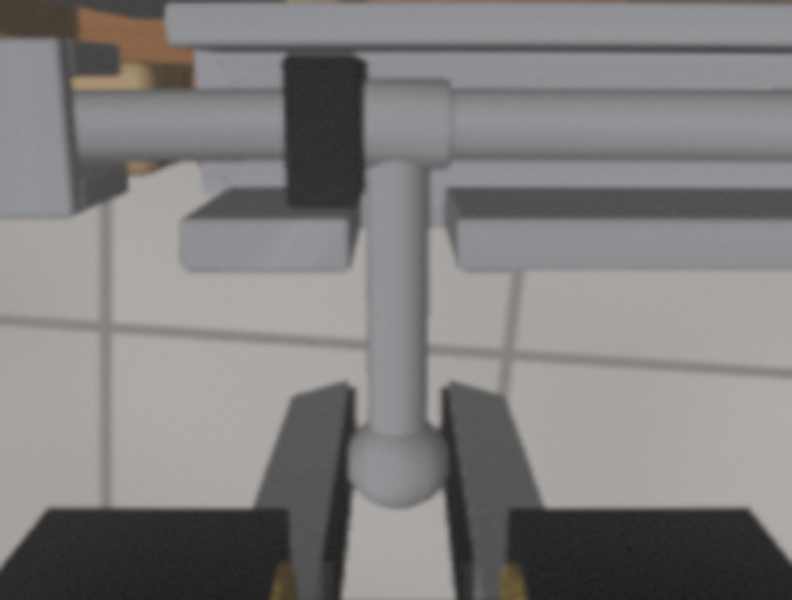

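The picture is unchanged: the handle is level in the notch, the collar at the stop and the knob at (397,460). The force climbs to 10.8 N against the hard end, so I'll release.

Request:
{"name": "arm_command", "arguments": {
  "commands": [
    [[0,0,0],0],
    [[0,0,0],0],
    [[0,0,0],0],
    [[0,0,0],0],
    [[0,0,0],0],
    [[0,0,0],0],
    [[0,0,0],0],
    [[0,0,0],0]
  ],
  "claw": 0
}}

```text
time: 15.18
ee_pos: [0.4644, 0.079, 0.1463]
tool_rot: [[0.997, 0.078, -0.0], [0.078, -0.997, -0.0], [-0.0, 0.0, -1.0]]
force: [-0.0, 0.7, 0.3]
gripper_width: 0.0667
gripper_force: 0.0
```

Request:
{"name": "arm_command", "arguments": {
  "commands": [
    [[-1,0,-1],0],
    [[-2,0,-3],0],
    [[-3,0,-6],0],
    [[-4,0,-9],0],
    [[-5,0,-12],0],
    [[-5,0,-14],0],
    [[-5,0,-14],0],
    [[-5,0,-14],0]
  ]
}}

```text
time: 15.85
ee_pos: [0.4146, 0.0751, 0.2877]
tool_rot: [[0.997, 0.078, 0.003], [0.078, -0.997, -0.0], [0.003, 0.0, -1.0]]
force: [-0.1, 0.6, 0.2]
gripper_width: 0.094
gripper_force: 0.0
```

Run:
```python
from h import *
from plant import ctrl, vision
s=ctrl.state(); c=vision.camera("wrist"); print(s["ee_pos"],s["force"],s["gripper_width"]); pickle.dump((s,c),open("w4.pkl","wb"))
w=wcam(s,c); print(proj(w,[.4705,.0795,.176]))
cv2.imwrite("pics/w4.png",cv2.resize(c["frame"][0:250,180:460],None,fx=2.8,fy=2.4,interpolation=cv2.INTER_CUBIC))
```

```text
[0.41462031 0.07514768 0.28772693] [-0.12240767  0.58747919  0.15173306] 0.09395322486648279
[320.89327039 143.48238692]
```

View pics/w4.png

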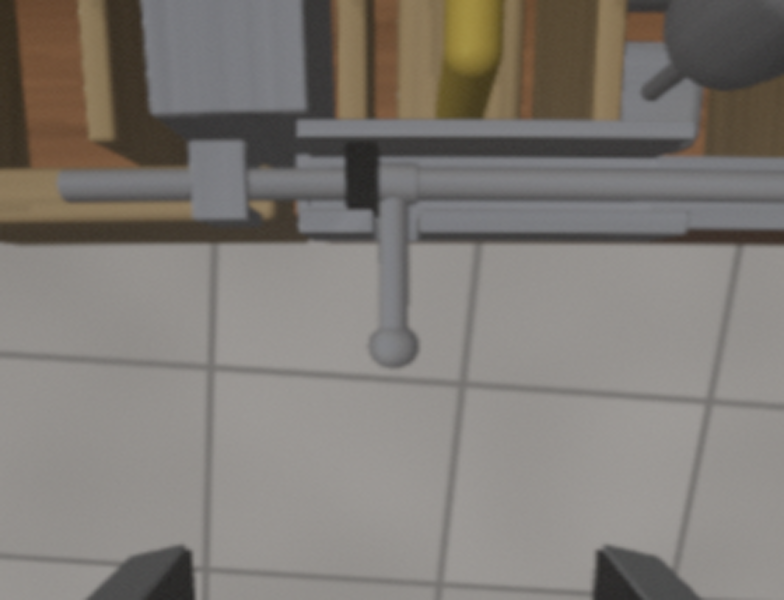

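The bolt runs through the staple (218,180). The shank lies in the notch against the stop, the knob at (393,345) is within 1 px of the prediction for the end position, and the gripper is clear.

```bash
python3 -c "
from plant import ctrl
print(ctrl.hand_in())"
```

```text
the job is handed in; nothing more can be done
None
```

The bolt is shut: slid until it just met the rubber stop, handle turned down into the notch to its hard end and let go, and the job is handed in at about 16 s of the 50 s allowed.

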